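# Show the finished bearing block to the inspection camera

## Task

Take the vice's moving jaw by its two sides and slide it back by about 2 cm to open the vice, while the aluminium bearing block stays standing in it. Then lift the block out by its two narrow ends and hold it up in the air before the inspection camera, the face of its brass bushing centred on the lens axis 15 cm in front of the lens, looking squarely into the lens, right way up and level with the camera. Finish while still holding it there, steady; leave the vice open, and do not bump the camera or disturb the caliper, the tape measure or the wrench.

Things in the scene. Friction and masses are not known exactly. Their poses are not given: they have to be found in the camera images.
- vice: blue-grey machine vice, 183x135x52 mm, fixed to the bench; origin on the bench under its middle. The jaws lie along the horizontal direction a = (0.899, -0.438, 0) in its frame, from the moving jaw (near the robot) to the fixed jaw (far); their tops are about 50 mm above the bench, the rails under the slot, on which the block stands, 22 mm
- vice_jaw (a joint): how far the moving jaw has been slid back, m: 0 to 0.003 at the start (almost at the block), 0.028 fully open; it slides away from the fixed jaw (against a, towards the robot) against about 1 N of friction and stays where left. No need to turn the screw
- jaw_grip (a point): middle of the top face of the moving jaw, about 49 mm above the bench, moves with it. The jaw is 58 mm wide across the vice (the grasp, horizontal and square to a), 24 mm thick along a, 26 mm tall below this point, with free sides
- bearing_block: upright aluminium block with a red plug on top, 20 mm thick (its x) by 46 mm wide (its y) by 60 mm tall (z), 110 to 225 g, loose; origin in the middle of its underside, z up, x out of the face with the brass bushing. At the start it stands upright in the vice, x along a, away from the robot, its upper 30 mm above the jaws
- bushing (a point): middle of the outer face of the brass bushing, a ring of 20 mm diameter that stands 5 mm out of the block's face; 42 mm above the block's underside, 15 mm out along x; axes as the block
- block_back (a point): middle of the block's plain back face, directly behind the bushing, 42 mm above the underside, 10 mm behind the origin; axes as the block
- camera_stand: stand of the inspection camera: dark base plate 130x110x12 mm, fixed to the bench, aluminium column 372 mm tall; origin on the bench under the base, 30 mm behind its middle, z up, -x the side the camera looks to
- cam_head (a joint): how far the grey camera head with its white ring light is tilted downward from level, rad, 0.25 to 0.55; stiff, not to be moved. Its pivot is 340 mm above the bench, 27 mm from the stand's origin on the -x side, and the lens is 60 mm ahead of the pivot
- lens (a point): middle of the lens front; the camera looks along this frame's -x; z is the camera's up, y across
- focus (a point): the point on the lens axis 150 mm in front of the lens where the bushing face belongs; same axes as the lens: x points back into the lens. The block is shown rightly when its own axes are parallel to these, each the same way
- caliper: steel caliper lying on the bench, 68x168x10 mm, loose, to be left alone; origin under its middle
- tape_measure: yellow tape measure on the bench, 71x82x32 mm, loose, to be left alone; origin under its middle
- wrench: steel combination wrench on the bench, 61x164x8 mm, loose, to be left alone; origin under its middle
There are look-alikes about, which are no part of the job. Leave any orange look-alike of the vice alone.

How it is judged:
On the way, in this order (a step that is already met when the one before it is completed fails the run):
1. the vice is opened by at least 14 mm with the block still standing in it (value of joint vice_jaw above 0.014 m and distance of bearing_block from where it was at the start of the episode below 0.02 m and angle between bearing_block's own z axis and vertical below 0.3 rad), for 0.2 s.
2. the block is lifted clear of the open vice in the fingers (height (world z) of bearing_block above 0.065 m and contact force between the fingers and bearing_block above 0.5 N and value of joint vice_jaw above 0.012 m), for 0.2 s.
At the end, for the whole second after the job is handed in: Fingers hold the block steady in the air, touching nothing else: bushing face within 20 mm of the focus point and towards the lens, plug up, axes within 0.2 rad of the camera's. Vice open by 12 mm or more; caliper, tape measure and wrench within 30 mm of their places (distance between bushing and focus below 0.02 m and angle between the x axis of bushing and the x axis of focus, either way round below 0.2 rad and angle between the z axis of bushing and the z axis of focus, either way round below 0.2 rad and x of block_back in the frame of focus below 0 m and z of bearing_block in the frame of focus below 0 m and height (world z) of bearing_block above 0.09 m and contact force between the fingers and bearing_block above 0.5 N and contact force between bearing_block and camera_stand below 0.1 N and contact force between bearing_block and vice below 0.1 N and linear speed of bearing_block below 0.02 m/s and angular speed of bearing_block below 0.15 rad/s and value of joint vice_jaw above 0.012 m and distance of each of caliper, tape_measure, wrench from where it was at the start of the episode below 0.03 m); the arm keeps its last pose, push and grip.
It fails at once if the camera is bumped out of its place or tilt (focus point shifted by over 10 mm) (distance of focus from where it was at the start of the episode above 0.01 m).
It fails at once if caliper, tape measure or wrench shifted by over 30 mm (distance of any of caliper, tape_measure, wrench from where it was at the start of the episode above 0.03 m).
It also fails if it takes over 45 s, if anything falls off the work surface, if the arm or the gripper's body presses on something with over 40 N, if the wrist force passes 120 N, or if a joint passes its speed limit or range.

## Robot

A 6-joint arm with a two-finger parallel gripper is mounted at the origin on a cart in front of the work surface, level with it; the furniture and walls round the work are solid. World frame = base frame: x ahead of the robot, y to its left, z up, the work surface at z = 0. Lengths are in m, angles in rad, forces in N, time in s.
With the tool pointing down it reaches from about 0.375 to 0.975 m from the base axis. Payload 3.8 kg.
Tool frame: the origin (TCP) lies at the very end of the fingers, on their centre line; the grasp point (between the pads) lies 19 mm behind it; x points along the fingers, y is the direction in which the jaws open and shut, and the axes are right-handed (so a half turn about x gives the same grasp; the last joint's range is limited). The gripper opens to 88 mm and grips with 3 to 60 N. Pads are 18 mm wide; open, the fingers measure 123 mm over their backs; the gripper's body (75 mm by 187 mm) begins 45 mm behind the grasp point.
Start: joints at [-1.317, 0.264, 1.604, -0, 1.274, -0.037], TCP at [0.194, -0.647, 0.239] pointing down, gripper open.
Joint ranges: [-2.63, 2.63], [-0.94, 2.18], [0.31, 2.57], [-1.31, 4.45], [0, 2.66], [-2.55, 2.55]. Speed limits (rad/s): [2.57, 2.57, 3.14, 3.14, 3.14, 3.14].

## Interface

Orientations are given as a rotation vector (axis times angle).
In Python, from station import r gives the robot as it stands.
- The arm moves only by the tool carry_out, never from a script. Its argument "targets" is a list of rows, each a list of 3 entries, a list of its own where there are three numbers: the closure, from 0 (fully open) to 1 (shut), then the shift along the tool's x, y, z scaled (see below), then the turn, a rotation vector about the tool's x, y, z scaled (see below). In form: [[fingers, [x, y, z], [ax, ay, az]], ...]. A call has 1 to 5 rows; each row is the pose to reach, as a shift and turn from the pose measured when the call began, along the tool's axes at that moment, turning the shorter way round; what a row does not reach only later rows make up. The controller multiplies each number of a shift by 0.75 m and each number of a turn by 360 degrees. A row lasts 1/8 s, in which the tool goes at most 62.5 mm and 10.7 degrees, less where a joint would pass 70% of its speed; a pose out of reach is approached as far as the arm can. A call with a number of a shift or a turn outside -1 to 1 is refused whole. A call with a gripper value outside its range is refused whole. The fingers move at their own pace and stop on an object; "newtons" is the grip in N (left out, the last holds). Time passes only in rows, so rows that repeat a pose let the fingers close. It gives the time, the measured TCP pose, the force and the opening at its end, in the units of the state.
- r.sense(): the state, without advancing time (a new reading comes with each control period).
- r.read_camera(name): name is "side" or "top"; returns a dict with "image" (384x512x3 uint8, red, green, blue), "camera_matrix" (3x3 intrinsics, pixels), "eye" and "orientation" of the camera in the world. Camera axes: x right, y up, looking along -z (the intrinsics and any distortion apply to the point x, -y, -z); pixel columns grow to the right and rows downward; lengths in m; the calibration is good to about 2 mm. A picture is of the moment at which its call begins. There is no depth.
- r.finish_job(): hands the job in, once; it reports no verdict.
The state is a dict: "time": time; "joint_pos": joint angles; "joint_vel": joint speeds; "joint_torque": joint torques, N m; "tcp_pos": TCP position; "orientation": TCP orientation; "ft_force": force on the tool from outside, world axes, zero at the start; "torque": the same for the moment, N m; "finger_gap": finger opening in m.
Only numpy, scipy, OpenCV 4.12 (cv2) and the standard library are available. Lean on these libraries where they do the work, as an engineer would, in place of code of your own. Each camera call takes 0.05 s, during which the arm holds its last target. There are 200 camera calls.

## Working session

There is one attempt and no reset: what is moved stays moved. The work goes in short steps, Python scripts to look and compute and a tool call to move; the robot and the scene stay as the last step left them, time stands still between calls to the robot, and variables do not carry over. Pictures are saved under pics/ and viewed, about 8 in all and at most 12, crops included, and the job is handed in when it is done.

Besides the shell and the picture viewer there is one more tool, called after "Call:" by a JSON object that holds its "method" and its "body", one argument or row to a line. carry_out: Moves the arm, as the interface text tells. Shifts and turns lie within -1 to 1; 1 stands for 0.75 m of shift or 360 degrees of turn. Its arguments: {"type":"object","properties":{"targets":{"type":"array"},"newtons":{"type":"number"}},"required":["targets"]}

```bash
ls; mkdir -p pics; python3 - <<'E'
from station import r
import cv2
print(r.sense())
for n in("top","side"):
    c=r.read_camera(n); cv2.imwrite(f"pics/{n}0.png",cv2.resize(c["image"][:,:,::-1],(768,576),interpolation=cv2.INTER_CUBIC)); print({k:v for k,v in c.items() if k!="image"})
E
```

```text
pics
{'time': 0.0, 'joint_pos': array([-1.31693234e+00,  2.64738020e-01,  1.60538799e+00, -6.96497634e-06,
        1.27370692e+00, -3.69024610e-02]), 'joint_vel': array([-0.00207894, -0.0001647 , -0.00105732,  0.0002418 ,  0.00144838,
       -0.00048632]), 'joint_torque': array([ 2.37955519e-04, -5.02114284e+01, -3.56873095e+01,  7.27570220e-02,
        2.94807216e-02, -1.67067483e-04]), 'tcp_pos': array([ 0.19332604, -0.6459672 ,  0.23739066]), 'orientation': array([ 2.06595888,  0.30485482, -2.0664792 ]), 'ft_force': array([-0.69478003,  0.83435111,  0.29243742]), 'torque': array([0.01463694, 0.00683143, 0.01513808]), 'finger_gap': 0.08795862682715652}
{'camera_matrix': array([[362.40004386,   0.        , 257.79501661],
       [  0.        , 362.40004386, 192.21187643],
       [  0.        ,   0.        ,   1.        ]]), 'eye': array([ 0.36282021, -0.00368494,  1.21128616]), 'orientation': array([ 0.17610185, -0.15281595, -1.46178069])}
{'camera_matrix': array([[461.04329521,   0.        , 252.87943377],
       [  0.        , 461.04329521, 194.26870129],
       [  0.        ,   0.        ,   1.        ]]), 'eye': array([ 0.44075374, -0.95822635,  0.90898929]), 'orientation': array([ 0.93589923, -0.05658225, -0.10801828])}
```

View pics/top0.png

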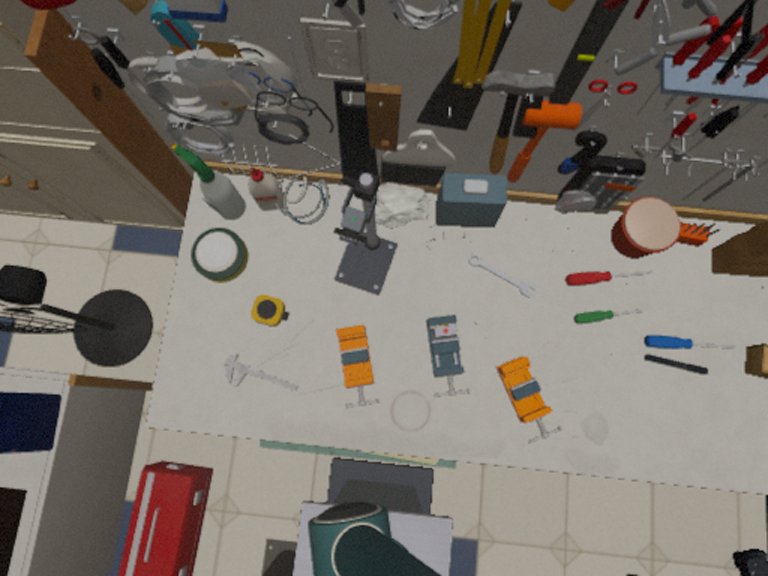

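View pics/side0.png

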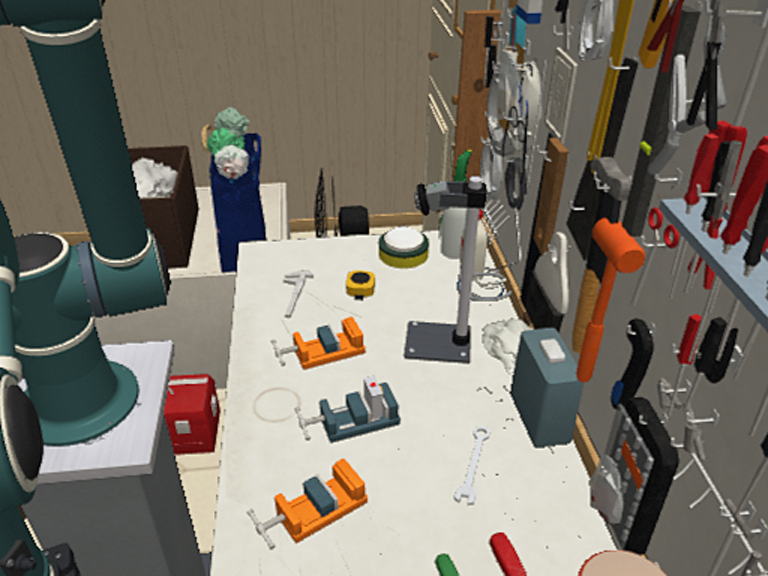

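Candidates (768-px top view): orange vices at (355,355) and (522,388), and the blue-grey vice at (445,345) holding the block with the red plug. In the side view the blue-grey one is at (355,410). It fits the description by colour and contents. The camera stand is at (365,235) top and (450,270) side. I'll confirm with one enlarged crop.

```bash
cat >h.py <<'E'
from station import r
import cv2, numpy as np
from scipy.spatial.transform import Rotation as R
def ray(c,u,v):
    K=c["camera_matrix"]; d=np.array([(u-K[0,2])/K[0,0],-(v-K[1,2])/K[1,1],-1.])
    return R.from_rotvec(c["orientation"]).apply(d/np.linalg.norm(d))
def onz(c,u,v,z):
    d=ray(c,u,v); return c["eye"]+d*(z-c["eye"][2])/d[2]
def two(c1,p1,c2,p2):
    d1,d2=ray(c1,*p1),ray(c2,*p2); s=np.linalg.lstsq(np.c_[d1,-d2],c2["eye"]-c1["eye"],rcond=None)[0]
    a,b=c1["eye"]+s[0]*d1,c2["eye"]+s[1]*d2; return (a+b)/2,np.linalg.norm(a-b)
def proj(c,p):
    q=R.from_rotvec(c["orientation"]).inv().apply(np.asarray(p)-c["eye"]); q=q*[1,-1,-1]
    h=q@c["camera_matrix"].T; return h[...,:2]/h[...,2:]
def crop(c,x0,y0,w,h,s): return cv2.resize(c["image"][y0:y0+h,x0:x0+w,::-1],None,fx=s,fy=s,interpolation=cv2.INTER_CUBIC)
E
python3 - <<'E'
from h import *
t=r.read_camera("top");s=r.read_camera("side")
np.savez("c.npz",t=t,s=s)
a=np.vstack([np.hstack([crop(t,270,200,66,50,6)[:300],crop(s,195,245,66,50,6)]),np.hstack([crop(t,215,105,66,50,6),crop(s,265,105,66,50,6)])])
cv2.imwrite("pics/m1.png",a)
E
```

```text
(no output)
```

View pics/m1.png

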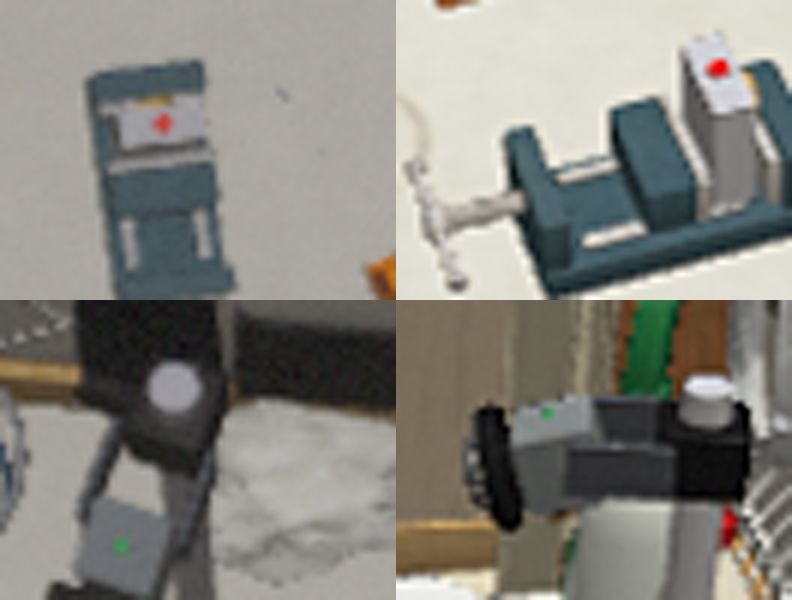

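The blue-grey vice holding the red-plugged block is confirmed (crop top-left, plug at (163,123)). The head with the ring light is at bottom-right, ring at about (490,468). Next I measure.

```bash
cat >>h.py <<'E'
def load():
    d=np.load("c.npz",allow_pickle=True); return d["t"].item(),d["s"].item()
def unc(X,Y,x0,y0,s=6): return ((X+.5)/s-.5+x0,(Y+.5)/s-.5+y0)
def blob(c,f,x0,y0,w,h):
    im=c["image"].astype(int)[y0:y0+h,x0:x0+w]; m=f(im[...,0],im[...,1],im[...,2]); n,l,st,ce=cv2.connectedComponentsWithStats(m.astype(np.uint8))
    k=1+np.argmax(st[1:,4]); return ce[k]+[x0,y0],st[k,4],(l==k).astype(np.uint8)
E
python3 - <<'E'
from h import *
np.set_printoptions(precision=4,suppress=True)
t,s=load()
red=lambda R_,G,B:(R_>150)&(G<120)&(B<120)
grn=lambda R_,G,B:(G>R_+40)&(G>B+20)
pt,n1,_=blob(t,red,285,210,25,25);ps,n2,_=blob(s,red,240,245,20,20)
print("plug",pt,n1,ps,n2,two(t,pt,s,ps))
gt,n1,_=blob(t,grn,226,185,18,18);gs,n2,_=blob(s,grn,284,118,12,12)
print("green",gt,n1,gs,n2,two(t,gt,s,gs))
# column top
print("coltop",two(t,unc(174,387-300,215,105),s,unc(708-396,385-300,265,105)))
# vice
blue=lambda R_,G,B:(B>R_+12)&(B<130)
c,n,m=blob(t,blue,275,203,50,75)
for z in(.05,.022,.0):
  cn=max(cv2.findContours(m,0,2)[0],key=len)[:,0]+[275,203]
  P=np.array([onz(t,*p,z)[:2] for p in cn],np.float32); print("vice",n,z,cv2.minAreaRect(P))
for nm,(a,b) in {"fixfarL":(90,72),"fixfarR":(204,60),"fixnearL":(97,106),"fixnearR":(206,94),"movfarL":(104,168),"movfarR":(213,160),"movnearL":(111,212),"movnearR":(216,207)}.items():
  print(nm,onz(t,*unc(a,b,270,200),.049))
dark=lambda R_,G,B:(R_<100)&(abs(R_-B)<25)&(B<110)
for c,box in((s,(260,205,60,45)),(t,(220,155,50,45))):
  ce,n,m=blob(c,dark,*box); cn=max(cv2.findContours(m,0,2)[0],key=len)[:,0]+box[:2]
  P=np.array([onz(c,*p,.011)[:2] for p in cn],np.float32); q=cv2.minAreaRect(P);print("base",n,q);print(cv2.boxPoints(q))
E
```

```text
plug [296.7143 220.    ] 7 [248.125 256.125] 8 (array([ 0.5298, -0.1045,  0.0814]), np.float64(0.001639349196990652))Traceback (most recent call last):
  File "<stdin>", line 8, in <module>
  File "h.py", line 21, in blob
    k=1+np.argmax(st[1:,4]); return ce[k]+[x0,y0],st[k,4],(l==k).astype(np.uint8)
        ~~~~~~~~~^^^^^^^^^^
    return _wrapfunc(a, 'argmax', axis=axis, out=out, **kwds)
    return bound(*args, **kwds)
ValueError: attempt to get argmax of an empty sequence
```

```bash
cat > m.py <<'E'
from h import *
np.set_printoptions(precision=4,suppress=True)
t,s=load()
grn=lambda R_,G,B:(G>R_+30)&(G>B+20)
gt,n1,_=blob(t,grn,228,138,14,14);gs,n2,_=blob(s,grn,284,118,12,12)
print("green",gt,n1,gs,n2,two(t,gt,s,gs))
print("coltop",two(t,unc(174,387-300,215,105),s,unc(708-396,385-300,265,105)))
blue=lambda R_,G,B:(B>R_+12)&(B<130)
c,n,m=blob(t,blue,275,203,50,75)
for z in(.05,.022,.0):
  cn=max(cv2.findContours(m,0,2)[0],key=len)[:,0]+[275,203]
  P=np.array([onz(t,*p,z)[:2] for p in cn],np.float32); print("vice",n,z,cv2.minAreaRect(P))
for nm,(a,b) in {"fixfarL":(90,72),"fixfarR":(204,60),"fixnearL":(97,106),"fixnearR":(206,94),"movfarL":(104,168),"movfarR":(213,160),"movnearL":(111,212),"movnearR":(216,207)}.items():
  print(nm,onz(t,*unc(a,b,270,200),.049))
dark=lambda R_,G,B:(R_<100)&(abs(R_-B)<25)&(B<110)
for c,box in((s,(260,205,60,45)),(t,(220,155,50,45))):
  ce,n,m=blob(c,dark,*box); cn=max(cv2.findContours(m,0,2)[0],key=len)[:,0]+box[:2]
  P=np.array([onz(c,*p,.011)[:2] for p in cn],np.float32); q=cv2.minAreaRect(P);print("base",n,q);print(cv2.boxPoints(q))
E
python3 m.py
```

```text
green [234.6 145.8] 5 [289.6667 123.6667] 3 (array([0.66  , 0.0888, 0.3518]), np.float64(0.0016238004772614859))
coltop (array([0.7255, 0.0728, 0.37  ]), np.float64(0.0018159052264394577))
vice 339 0.05 ((0.4749601483345032, -0.1140110045671463), (0.06763071566820145, 0.060375139117240906), 14.02452278137207)
vice 339 0.022 ((0.47766393423080444, -0.11667110025882721), (0.06926139444112778, 0.06183083727955818), 14.024554252624512)
vice 339 0.0 ((0.4797884225845337, -0.11876116693019867), (0.0705425813794136, 0.06297463178634644), 14.02452564239502)
fixfarL [ 0.5571 -0.0661  0.049 ]
fixfarR [ 0.57   -0.1269  0.049 ]
fixnearL [ 0.5391 -0.0715  0.049 ]
fixnearR [ 0.5516 -0.1294  0.049 ]
movfarL [ 0.5061 -0.0781  0.049 ]
movfarR [ 0.5164 -0.1358  0.049 ]
movnearL [ 0.4831 -0.0839  0.049 ]
movnearR [ 0.4915 -0.1393  0.049 ]
base 972 ((0.6817409992218018, 0.076763816177845), (0.11518952995538712, 0.12647180259227753), 76.79055786132812)
[[0.607  0.0351]
 [0.7301 0.0062]
 [0.7565 0.1184]
 [0.6333 0.1473]]
base 1133 ((0.6867858171463013, 0.09752769768238068), (0.14166659116744995, 0.13381916284561157), 77.1122817993164)
[[0.6058 0.0434]
 [0.7362 0.0136]
 [0.7678 0.1517]
 [0.6374 0.1815]]
```

```bash
cat >>h.py <<'E'
def yaw(a): return np.array([np.cos(a),np.sin(a),0])
PSI=np.deg2rad(-13.4); COL=np.array([.7255,.0728,0])
def lensframe(th,colback=.014):
    X=yaw(PSI); piv=COL-X*(colback+.027)+[0,0,.34]
    x=X*np.cos(th)+np.array([0,0,np.sin(th)]); y=np.array([-np.sin(PSI),np.cos(PSI),0]); z=np.cross(x,y)
    return piv,piv-.06*x,np.c_[x,y,z]
E
python3 - <<'E'
from h import *
np.set_printoptions(precision=4,suppress=True)
t,s=load()
print("colbase",two(t,(372/1.5,243/1.5),s,(461/1.5,336/1.5)), onz(s,461/1.5,338/1.5,.012))
print("vice bottom edge side", onz(s,320/1.5,440/1.5,0),onz(s,400/1.5,425/1.5,0))
for a in((122,220),(135,270),(198,207),(210,262)): print("rail",onz(t,*unc(*a,270,200),.022))
def dr(c,x0,y0,w,h,k):
    im=crop(c,x0,y0,w,h,k); f=lambda p:tuple(int(v) for v in (proj(c,p)-[x0,y0]+.5)*k-.5)
    for th,col in((.25,(0,0,255)),(.4,(0,255,255)),(.55,(255,0,255))):
        p,l,M=lensframe(th); cv2.line(im,f(p),f(l),col,1)
        cv2.line(im,f(l+.03*M[:,2]),f(l-.03*M[:,2]),col,1); cv2.circle(im,f(p),3,(255,255,0),1)
    return im
a=np.hstack([dr(s,275,105,50,50,8),dr(t,215,105,50,50,8)])
def dv(c,x0,y0,w,h,k,g=12):
    im=crop(c,x0,y0,w,h,k); f=lambda p:tuple(int(v) for v in (proj(c,p)-[x0,y0]+.5)*k-.5)
    A=yaw(np.deg2rad(g));B=np.array([-A[1],A[0],0]); o=np.array([.5298,-.1045,0])
    def box(x1,x2,hw,z,col):
        q=[f(o+A*x+B*y+[0,0,z]) for x,y in((x1,-hw),(x2,-hw),(x2,hw),(x1,hw))]; cv2.polylines(im,[np.array(q)],True,col,1)
    box(-.01,.01,.023,.082,(0,0,255)); box(-.035,-.011,.029,.049,(0,255,255)); return im
b=np.hstack([dv(s,195,240,80,40,5)[:200],dv(t,262,200,80,40,5)])
cv2.imwrite("pics/m2.png",np.vstack([a,b]))
E
```

```text
colbase (array([0.7238, 0.0719, 0.0217]), np.float64(0.007777818844427266)) [0.7297 0.0782 0.012 ]
vice bottom edge side [ 0.4356 -0.1461  0.    ] [ 0.5769 -0.1279  0.    ]
rail [ 0.4821 -0.0921  0.022 ]
rail [ 0.4559 -0.1014  0.022 ]
rail [ 0.4935 -0.1327  0.022 ]
rail [ 0.4644 -0.1415  0.022 ]
```

View pics/m2.png

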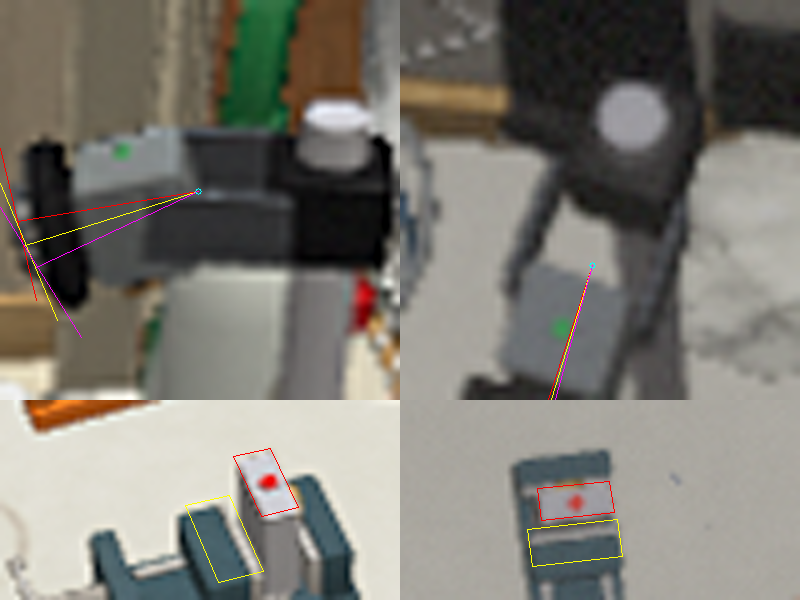

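```bash
python3 - <<'E'
from h import *
np.set_printoptions(precision=4,suppress=True,linewidth=200)
t,s=load()
g=cv2.cvtColor(s["image"],cv2.COLOR_RGB2GRAY)
print(g[119:146,274:292])
c,n,m=blob(s,lambda R_,G,B:(R_<50)&(G<50)&(B<50),276,120,11,26)
ys,xs=np.nonzero(m); xs=xs+276; ys=ys+120
w,v=np.linalg.eigh(np.cov(xs,ys)); e=v[:,1]*np.sqrt(3*w[1])
n_=np.array([-np.sin(PSI),np.cos(PSI),0]);X=yaw(PSI)
def pl(u,v):
    d=ray(s,u,v); p=s["eye"]+d*((COL-s["eye"])@n_)/(d@n_); return np.array([(COL-p)@X-.041,p[2]-.34])
for P in (c,c+e,c-e): print(P,pl(*P))
q=pl(*(c+e))-pl(*(c-e)); print("tilt from disc",np.arctan(q[0]/q[1]),"len",np.hypot(*q)); q=pl(*c);print("from centre",np.arctan2(-q[1],q[0]))
b=lambda x,y:(x/8-.5+275,y/8-.5+105)
for P in((75,193),(185,178),(82,280),(150,270)):print(P,pl(*b(*P)))
E
```

```text
[[109 106 109 112 112 111 110 110 103 117 112  97  98 101 100 101  98  97]
 [110 105 109 109 111 113 112 113 105 116 108  98  99 100 101  99  96  96]
 [109 105 107 109 113 116 105 112 115 119 107  97  98  91  95 105 109 108]
 [109 105 107 113 109 109  59  84 105 120 101 101 109  90  99 126 141 144]
 [110 103 109 113  65   7  17  10   0  99  83 118 146 144 147 110 116 139]
 [109 103 111  87  40  19  25  19   1 107 122 131 139 137 139 124 126 138]
 [108 106 113  96  47  20  29  18   3  94 128 136 135 134 135 138 137 137]
 [109 107 116  96  49  21  33  26   9  11 113 140 137 134 136 137 137 136]
 [112 110 110  95  51  21  34  24  17  24 120 143 141 139 136 132 130 129]
 [113 111  90  88  57  21  28  24  17  27 114 136 130 124 116 104  96  87]
 [111 109  91  67  38  18  23  30  26  36  87  98  86  77  73  70  76  79]
 [110 110  89 117  84  15  26  31  24  25  59  75  77  76  75  78  78  80]
 [110 110  86 144 108  14  23  26  21  17  56  78  81  76  76  77  79  79]
 [110 113  88 101  75  19  20  26  20  19  43  73  79  79  78  79  79  79]
 [112 112  83  67  78  52  20  24  23  15  28  66 
[... 539 characters left out ...]
1  76  56]
 [122 122 114 124 133 137 100  34   2  10  13   0  88 108 104 104  78  63]
 [167 163 155 153 150 152 148  97  23   0   0  33  90 103 100 101  93  88]
 [109 106 106 104 103 103 109 107  75  46  40  92 106 101  99  99  99  97]
 [108 106 104 101 100 100  99  97 111 112 107 106 101 101 100  98  99  97]
 [106 106 104 104 103 103 103  99 101 101 100 101 100  99  99  99  99  98]]
[281.6389 132.8056] [ 0.0453 -0.0156]
[283.4942 142.7293] [ 0.0392 -0.0449]
[279.7836 122.8818] [0.0512 0.013 ]
tilt from disc 0.20357055024507906 len 0.05914449265148399
from centre 0.3312458172465429
(75, 193) [ 0.0399 -0.0029]
(185, 178) [0.0047 0.0047]
(82, 280) [ 0.0363 -0.035 ]
(150, 270) [ 0.0142 -0.0297]
```

Measured poses: vice direction a is at about 11° world yaw. The jaw is at (0.498,-0.110) and the block at (0.530,-0.1045). The stand's yaw is about -13.4°, tilt about 0.28 and focus about (0.489,0.129,0.282). Each agrees with the given heights and sizes to a few mm. First move: above the jaw.

```bash
cat >>h.py <<'E'
G=np.deg2rad(11); A=yaw(G); BL=np.array([.5298,-.1045,0])
def down(g,sign=1):  # tool x down, y along +-B
    y=sign*np.array([-np.sin(g),np.cos(g),0]); x=np.array([0,0,-1.]); return np.c_[x,y,np.cross(x,y)]
def go(p,M):
    q=r.sense(); R0=R.from_rotvec(q["orientation"])
    if M is None: M=R0.as_matrix()
    sh=R0.inv().apply(np.asarray(p)-q["tcp_pos"])/.75; tu=(R0.inv()*R.from_matrix(M)).as_rotvec()/(2*np.pi)
    np.set_printoptions(precision=4,suppress=True); print("tcp",q["tcp_pos"],"t",q["time"],"gap",q["finger_gap"],"F",q["ft_force"]); print("to",p,"shift",sh,"turn",tu)
E
python3 - <<'E'
from h import *
J=np.array([.498,-.1095,.12])-A*.003
print(R.from_rotvec(r.sense()["orientation"]).as_matrix())
for sg in(1,-1): go(J,down(G,sg))
E
```

```text
[[-3.51776162e-04  2.86779387e-01 -9.57996586e-01]
 [ 1.30972900e-03 -9.57995692e-01 -2.86779600e-01]
 [-9.99999080e-01 -1.35559814e-03 -3.86032331e-05]]
tcp [ 0.1934 -0.6462  0.2379] t 0.2 gap 0.08823247252899508 F [ 0.3005 -0.2831 -0.4511]
to [ 0.4951 -0.1101  0.12  ] shift [ 0.158  -0.5693 -0.5903] turn [-0.4843 -0.0003  0.    ]
tcp [ 0.1934 -0.6462  0.2379] t 0.2 gap 0.08823247252899508 F [ 0.3005 -0.2831 -0.4511]
to [ 0.4951 -0.1101  0.12  ] shift [ 0.158  -0.5693 -0.5903] turn [0.0157 0.     0.0002]
```

Call:
{"method": "carry_out", "body": {
  "targets": [
    [0,[0,-0.569,-0.59],[0.0157,0,0]],
    [0,[0,-0.569,-0.59],[0.0157,0,0]],
    [0,[0,-0.569,-0.59],[0.0157,0,0]],
    [0,[0,-0.569,-0.59],[0.0157,0,0]],
    [0,[0,-0.569,-0.59],[0.0157,0,0]]
  ]
}}

```text
time: 0.82
tcp_pos: [0.3473, -0.3724, 0.2385]
orientation: [2.122, 0.205, -2.121]
ft_force: [0.4, 0.3, 0.9]
finger_gap: 0.0881
```

```bash
python3 - <<'E'
from h import *
go(np.array([.498,-.1095,.15])-A*.003,down(G,-1))
E
```

```text
tcp [ 0.3473 -0.3724  0.2385] t 0.825 gap 0.08814978138329072 F [0.3827 0.3277 0.9263]
to [ 0.4951 -0.1101  0.15  ] shift [ 0.1185 -0.3057 -0.26  ] turn [-0.0001 -0.      0.0002]
```

Call:
{"method": "carry_out", "body": {
  "targets": [
    [0,[0.1,-0.306,-0.26],[0,0,0]],
    [0,[0.1,-0.306,-0.26],[0,0,0]],
    [0,[0.1185,-0.306,-0.26],[0,0,0]],
    [0,[0.1185,-0.306,-0.26],[0,0,0]],
    [0,[0.1185,-0.306,-0.26],[0,0,0]]
  ]
}}

```text
time: 1.45
tcp_pos: [0.4941, -0.111, 0.1508]
orientation: [2.122, 0.205, -2.12]
ft_force: [0.5, 0.2, -0.6]
finger_gap: 0.0886
```

```bash
python3 - <<'E'
from h import *
go(np.array([.498,-.1095,.031])-A*.003,down(G,-1))
t=r.read_camera("top");s=r.read_camera("side")
cv2.imwrite("pics/m3.png",np.hstack([crop(s,180,200,100,110,4),crop(t,250,180,100,110,4)]))
E
```

```text
tcp [ 0.4941 -0.111   0.1508] t 1.45 gap 0.0885989355218329 F [ 0.4649  0.2045 -0.591 ]
to [ 0.4951 -0.1101  0.031 ] shift [ 0.1597 -0.0008 -0.0013] turn [-0.     -0.0002  0.0001]
```

View pics/m3.png

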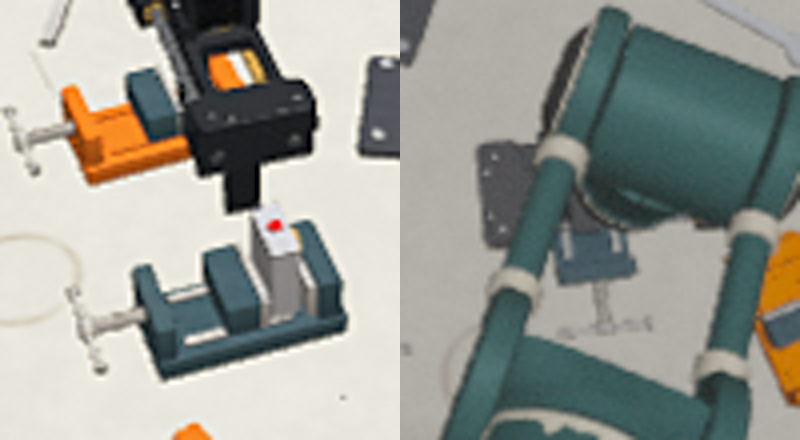

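The hand is above the vice, with the near finger at (240,190) in the crop and the jaw at (235,290) below it. Now I descend.

Call:
{"method": "carry_out", "body": {
  "targets": [
    [0,[0.05,-0.001,-0.001],[0,0,0]],
    [0,[0.1,-0.001,-0.001],[0,0,0]],
    [0,[0.13,-0.001,-0.001],[0,0,0]],
    [0,[0.15,-0.001,-0.001],[0,0,0]],
    [0,[0.16,-0.001,-0.001],[0,0,0]]
  ]
}}

```text
time: 2.17
tcp_pos: [0.4935, -0.107, 0.0284]
orientation: [2.116, 0.214, -2.123]
ft_force: [-0.7, 0.2, -0.9]
finger_gap: 0.0879
```

Call:
{"method": "carry_out", "body": {
  "targets": [
    [0.25,[0,0,0],[0,0,0]],
    [0.5,[0,0,0],[0,0,0]],
    [0.5,[0,0,0],[0,0,0]],
    [0.5,[0,0,0],[0,0,0]],
    [0.5,[0,0,0],[0,0,0]]
  ],
  "newtons": 12
}}

```text
time: 2.8
tcp_pos: [0.4962, -0.1119, 0.0293]
orientation: [2.116, 0.207, -2.112]
ft_force: [4.0, -19.2, -11.0]
finger_gap: 0.0582
```

```bash
python3 - <<'E'
from h import *
q=r.sense(); p=q["tcp_pos"]; go(p-A*.021,None)
t=r.read_camera("top");s=r.read_camera("side")
cv2.imwrite("pics/m4.png",crop(s,190,215,100,90,5))
E
```

```text
tcp [ 0.4962 -0.1119  0.0293] t 2.8 gap 0.05821673082915522 F [  3.9982 -19.2476 -10.9736]
to [ 0.4756 -0.1159  0.0293] shift [-0.     -0.0002  0.028 ] turn [-0. -0. -0.]
```

View pics/m4.png

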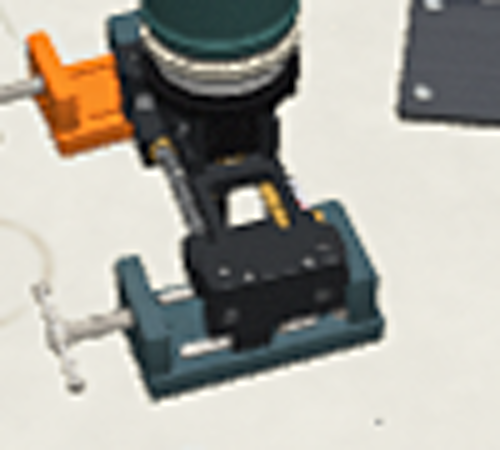

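The gap of 58.2 mm equals the jaw width, so the jaw is held. Now I slide it back about 21 mm.

Call:
{"method": "carry_out", "body": {
  "targets": [
    [0.5,[0,0,0.006],[0,0,0]],
    [0.5,[0,0,0.012],[0,0,0]],
    [0.5,[0,0,0.018],[0,0,0]],
    [0.5,[0,0,0.024],[0,0,0]],
    [0.5,[0,0,0.028],[0,0,0]]
  ]
}}

```text
time: 3.52
tcp_pos: [0.4757, -0.1168, 0.0294]
orientation: [2.116, 0.206, -2.11]
ft_force: [2.2, -6.5, -8.6]
finger_gap: 0.0581
```

```bash
python3 - <<'E'
from h import *
p=np.array([.4962,-.1119,.0293]); q=r.sense(); print("slid",(p-q["tcp_pos"])@A, "lat",(p-q["tcp_pos"])@[-A[1],A[0],0]); go(p-A*.021,None)
E
```

```text
slid 0.021050039858093894 lat 0.0009358379174376386
tcp [ 0.4757 -0.1168  0.0294] t 3.525 gap 0.05811620625737245 F [ 2.1719 -6.5181 -8.558 ]
to [ 0.4756 -0.1159  0.0293] shift [ 0.0001 -0.0012 -0.0001] turn [ 0.  0. -0.]
```

Call:
{"method": "carry_out", "body": {
  "targets": [
    [0,[0,0,0],[0,0,0]],
    [0,[0,0,0],[0,0,0]],
    [0,[0,0,0],[0,0,0]],
    [0,[-0.04,0,0],[0,0,0]],
    [0,[-0.1,0,0],[0,0,0]]
  ]
}}

```text
time: 4.15
tcp_pos: [0.4739, -0.1157, 0.1038]
orientation: [2.113, 0.208, -2.114]
ft_force: [0.2, -0.2, -0.1]
finger_gap: 0.0882
```

```bash
sed -i 's/deg2rad(11)/deg2rad(12.3)/' h.py; python3 - <<'E'
from h import *
go(np.array([.5298,-.1045,.12]),down(G,-1))
s=r.read_camera("side");t=r.read_camera("top")
cv2.imwrite("pics/m5.png",np.hstack([crop(s,190,205,90,100,4),crop(t,250,190,90,100,4)]))
red=lambda R_,G,B:(R_>150)&(G<120)&(B<120)
ps,n,_=blob(s,red,235,240,30,30); print(ps,n,onz(s,*ps,.0815))
E
```

```text
tcp [ 0.4739 -0.1157  0.1038] t 4.15 gap 0.08818134245610557 F [ 0.2381 -0.17   -0.0628]
to [ 0.5298 -0.1045  0.12  ] shift [-0.0217  0.0004 -0.076 ] turn [-0.0022  0.0002 -0.0008]
[248.6667 256.6667] 3 [ 0.5318 -0.1066  0.0815]
```

View pics/m5.png

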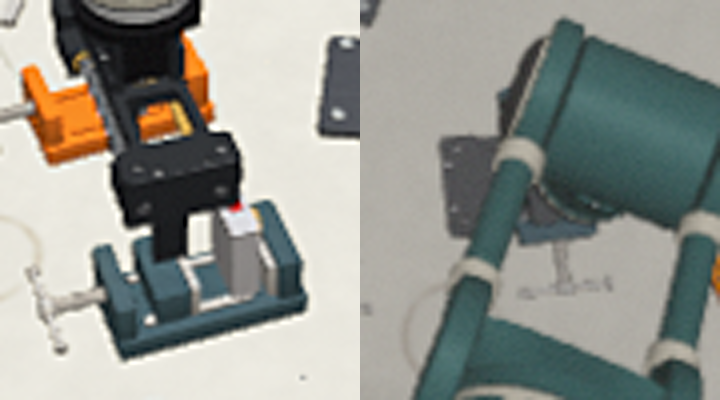

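The vice is open by about 2 cm and the block is still standing, plug at (236,208) in the crop. Now I move over the block.

Call:
{"method": "carry_out", "body": {
  "targets": [
    [0,[-0.022,0,-0.02],[-0.002,0,-0.001]],
    [0,[-0.022,0,-0.076],[-0.002,0,-0.001]],
    [0,[-0.022,0,-0.076],[-0.002,0,-0.001]],
    [0,[-0.022,0,-0.076],[-0.002,0,-0.001]],
    [0,[-0.022,0,-0.076],[-0.002,0,-0.001]]
  ]
}}

```text
time: 4.88
tcp_pos: [0.5337, -0.1056, 0.1258]
orientation: [2.118, 0.222, -2.097]
ft_force: [-0.4, -0.6, 0.2]
finger_gap: 0.0884
```

```bash
python3 - <<'E'
from h import *
go(np.array([.5298,-.1045,.0515]),down(G,-1))
E
```

```text
tcp [ 0.5337 -0.1056  0.1258] t 4.875 gap 0.08838018389130173 F [-0.4036 -0.6481  0.1942]
to [ 0.5298 -0.1045  0.0515] shift [ 0.0991 -0.003   0.0057] turn [-0.0002 -0.0015 -0.0007]
```

Call:
{"method": "carry_out", "body": {
  "targets": [
    [0,[0.02,-0.003,0.006],[0,-0.0015,-0.001]],
    [0,[0.05,-0.003,0.006],[0,-0.0015,-0.001]],
    [0,[0.08,-0.003,0.006],[0,-0.0015,-0.001]],
    [0,[0.099,-0.003,0.006],[0,-0.0015,-0.001]],
    [0,[0.099,-0.003,0.006],[0,-0.0015,-0.001]]
  ]
}}

```text
time: 5.5
tcp_pos: [0.5277, -0.1043, 0.0497]
orientation: [2.106, 0.229, -2.115]
ft_force: [0.1, -0.4, -0.2]
finger_gap: 0.0879
```

```bash
python3 - <<'E'
from h import *
go(np.array([.5298,-.1045,.0515]),down(G,-1))
E
```

```text
tcp [ 0.5277 -0.1043  0.0497] t 5.5 gap 0.08785693636970092 F [ 0.0657 -0.4066 -0.1641]
to [ 0.5298 -0.1045  0.0515] shift [-0.0024  0.0009 -0.0026] turn [-0.0003  0.0006  0.0006]
```

Call:
{"method": "carry_out", "body": {
  "targets": [
    [0,[-0.002,0.001,-0.003],[0,0.0006,0.0006]],
    [0.2,[-0.002,0.001,-0.003],[0,0.0006,0.0006]],
    [0.4,[-0.002,0.001,-0.003],[0,0.0006,0.0006]],
    [0.7,[-0.002,0.001,-0.003],[0,0.0006,0.0006]],
    [0.7,[-0.002,0.001,-0.003],[0,0.0006,0.0006]]
  ],
  "newtons": 25
}}

```text
time: 6.12
tcp_pos: [0.5302, -0.1046, 0.0514]
orientation: [2.109, 0.225, -2.109]
ft_force: [0.7, 0.7, 0.5]
finger_gap: 0.0504
```

Call:
{"method": "carry_out", "body": {
  "targets": [
    [0.7,[0,0,0],[0,0,0]],
    [0.7,[0,0,0],[0,0,0]],
    [0.7,[0,0,0],[0,0,0]]
  ]
}}

```text
time: 6.5
tcp_pos: [0.5302, -0.1045, 0.0514]
orientation: [2.109, 0.225, -2.109]
ft_force: [-0.2, 0.0, 0.2]
finger_gap: 0.0457
```

The gap of 45.7 mm matches the block's width. Now I lift.

Call:
{"method": "carry_out", "body": {
  "targets": [
    [0.7,[-0.015,0,0],[0,0,0]],
    [0.7,[-0.04,0,0],[0,0,0]],
    [0.7,[-0.08,0,0],[0,0,0]],
    [0.7,[-0.12,0,0],[0,0,0]],
    [0.7,[-0.16,0,0],[0,0,0]]
  ],
  "newtons": 30
}}

```text
time: 7.12
tcp_pos: [0.5304, -0.1046, 0.174]
orientation: [2.111, 0.225, -2.107]
ft_force: [-0.3, 0.0, -1.1]
finger_gap: 0.0458
```

```bash
cat >>h.py <<'E'
def final(th=.28,dz=.001):
    p,l,M=lensframe(th); f=l-.15*M[:,0]+[0,0,dz]
    # tool x=-z_block, y=-y_block ; bushing in tool frame at grasp: TCP is .0514-.022=.0294 above underside
    T=np.c_[-M[:,2],-M[:,1],M[:,0]*-1]
    T[:,2]=np.cross(T[:,0],T[:,1])
    tcp=f-.015*M[:,0]-(.042-.0294)*M[:,2]
    return f,tcp,T,M
E
python3 - <<'E'
from h import *
f,tcp,T,M=final(); print("focus",f); go(tcp,T); print("intermediate"); go(tcp-.12*yaw(PSI)*0+[-.03,0,0.02],T)
s=r.read_camera("side");cv2.imwrite("pics/m6.png",crop(s,180,150,120,140,4))
E
```

```text
focus [0.48928896 0.12907341 0.28296531]
tcp [ 0.5304 -0.1046  0.174 ] t 7.125 gap 0.04583664283668649 F [-0.2517  0.0393 -1.0809]
to [0.4787 0.1316 0.2667] shift [-0.1239 -0.3223  0.0006] turn [0.0707 0.0435 0.0099]
intermediate
tcp [ 0.5304 -0.1046  0.174 ] t 7.125 gap 0.04583664283668649 F [-0.2517  0.0393 -1.0809]
to [0.4487 0.1316 0.2867] shift [-0.1507 -0.3307  0.0397] turn [0.0707 0.0435 0.0099]
```

View pics/m6.png

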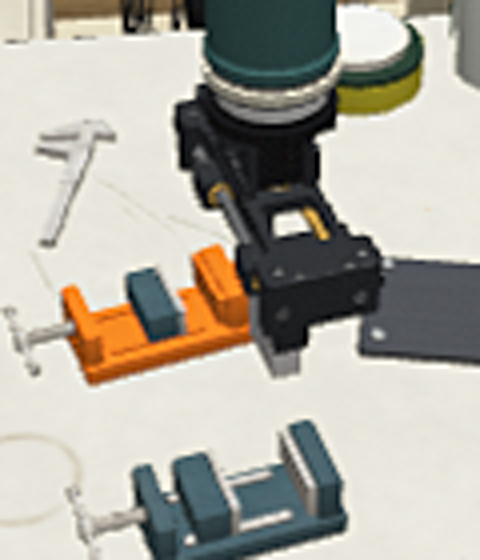

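The block is lifted out and the vice stays open (slot visible at about (255,480)). I approach the focus through a point pulled back from the camera.

Call:
{"method": "carry_out", "body": {
  "targets": [
    [0.7,[-0.05,-0.05,0.04],[0.014,0.009,0.002]],
    [0.7,[-0.09,-0.11,0.04],[0.028,0.018,0.004]],
    [0.7,[-0.12,-0.18,0.04],[0.042,0.026,0.006]],
    [0.7,[-0.15,-0.25,0.04],[0.056,0.035,0.008]],
    [0.7,[-0.15,-0.31,0.04],[0.07,0.043,0.01]]
  ]
}}

```text
time: 7.8
tcp_pos: [0.4542, 0.1176, 0.2937]
orientation: [-2.398, 0.278, 1.783]
ft_force: [0.7, -0.0, -1.1]
finger_gap: 0.0458
```

```bash
python3 - <<'E'
from h import *
f,tcp,T,M=final(); go(tcp,T)
E
```

```text
tcp [0.4542 0.1176 0.2937] t 7.8 gap 0.04584389559326897 F [ 0.7029 -0.0032 -1.0734]
to [0.4787 0.1316 0.2667] shift [ 0.0424 -0.0256 -0.0159] turn [ 0.     -0.0019  0.0004]
```

Call:
{"method": "carry_out", "body": {
  "targets": [
    [0.7,[0.014,-0.008,-0.005],[0,0,0]],
    [0.7,[0.028,-0.016,-0.01],[0,-0.002,0]],
    [0.7,[0.042,-0.025,-0.016],[0,-0.002,0]],
    [0.7,[0.042,-0.025,-0.016],[0,-0.002,0]],
    [0.7,[0.042,-0.025,-0.016],[0,-0.002,0]]
  ]
}}

```text
time: 8.43
tcp_pos: [0.4788, 0.1301, 0.2664]
orientation: [-2.383, 0.28, 1.798]
ft_force: [-0.1, -0.3, -2.1]
finger_gap: 0.0458
```

```bash
python3 - <<'E'
from h import *
f,tcp,T,M=final(); go(tcp,T)
s=r.read_camera("side");t=r.read_camera("top")
# predicted bushing/block corners from TCP pose overlay
q=r.sense(); Rt=R.from_rotvec(q["orientation"]).as_matrix(); bz=-Rt[:,0];by=-Rt[:,1];bx=np.cross(by,bz); o=q["tcp_pos"]-.0294*bz
b=o+.015*bx+.042*bz; p,l,Mm=lensframe(.28)
print("bushing",b,"err lens frame",Mm.T@(b-f),"ang",np.arccos(np.clip((Mm*np.c_[bx,by,bz]).sum(0),-1,1)))
def dr(c,x0,y0,w,h,k):
    im=crop(c,x0,y0,w,h,k); g=lambda p:tuple(int(v) for v in (proj(c,p)-[x0,y0]+.5)*k-.5)
    cv2.line(im,g(p),g(f),(0,255,255),1); cv2.circle(im,g(b),4,(0,0,255),1)
    for z in(0,.06): cv2.polylines(im,[np.array([g(o+x*bx+y*by+z*bz) for x,y in((-.01,-.023),(.01,-.023),(.01,.023),(-.01,.023))])],True,(255,0,255),1)
    return im
cv2.imwrite("pics/m7.png",np.hstack([dr(s,205,85,120,110,5)]))
E
```

```text
tcp [0.4788 0.1301 0.2664] t 8.425 gap 0.04577902719736678 F [-0.053  -0.3037 -2.0568]
to [0.4787 0.1316 0.2667] shift [-0.0005 -0.0019  0.0005] turn [-0.0003  0.0003  0.0002]
bushing [0.4894 0.1279 0.2833] err lens frame [ 0.0005 -0.0011  0.0002] ang [0.0015 0.0025 0.0024]
```

View pics/m7.png

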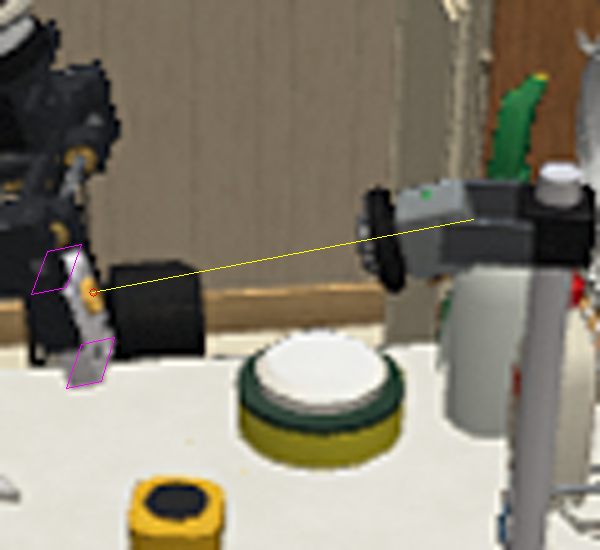

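The measured bushing at (93,295) coincides with the prediction, and the drawn axis runs through the middle of the ring light at (382,240). I let it settle and hand in.

Call:
{"method": "carry_out", "body": {
  "targets": [
    [0.7,[0,-0.001,0],[0,0,0]],
    [0.7,[0,-0.001,0],[0,0,0]],
    [0.7,[0,-0.001,0],[0,0,0]],
    [0.7,[0,-0.001,0],[0,0,0]],
    [0.7,[0,-0.001,0],[0,0,0]]
  ]
}}

```text
time: 9.15
tcp_pos: [0.4789, 0.1313, 0.2671]
orientation: [-2.385, 0.278, 1.797]
ft_force: [-0.4, -0.6, -1.4]
finger_gap: 0.0457
```

```bash
python3 - <<'E'
from h import *
f,tcp,T,M=final(); go(tcp,T); print(r.sense()["joint_vel"]); print(r.finish_job())
E
```

```text
tcp [0.4789 0.1313 0.2671] t 9.15 gap 0.045737053230062344 F [-0.3875 -0.601  -1.3621]
to [0.4787 0.1316 0.2667] shift [ 0.0004 -0.0004  0.0005] turn [-0.0002  0.0001  0.0004]
[ 0.0003  0.0005 -0.0019 -0.0002  0.0001 -0.0003]
the job is handed in; nothing more can be done
None
```

I opened the vice, lifted the block out by its narrow ends, and handed the job in at 9.2 s with the block held still in front of the camera. The hand-in reports no verdict.

- **Vice:** I slid the moving jaw back about 21 mm, and the block was still standing in it afterwards. The vice was still open after the lift.
- **Hold:** The grip gap is 45.7 mm, matching the 46 mm block. Joint speeds were at most 0.002 rad/s.
- **Position:** The hand was within about 1 mm and 0.2° of its computed target. In the last side picture the bushing lay within about 1 pixel (about 3 mm) of the prediction.
- **Other objects:** My path stayed clear of the camera, caliper, tape measure and wrench, but I did not re-measure them at the end.

**Disagreement between checks:** My readings of the camera's downward tilt ranged from 0.20 to 0.33 rad, depending on which edge or point I used. I took 0.28, which could put the focus point off by about 6 to 10 mm; the limit is 20 mm.

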